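# Stow the culture dish in the vacant bay and shut the rack

## Robot

A 6-joint arm with a two-finger parallel gripper is mounted at the origin on the work surface. World frame = base frame: x ahead of the robot, y to its left, z up, the work surface at z = 0. Lengths are in m, angles in degrees, forces in N, time in s.
With the tool pointing down it reaches from about 0.35 to 0.875 m from the base axis. Payload 4.2 kg.
Tool frame: the origin (TCP) lies midway between the tips of the shut fingers; the grasp point (between the pads) lies 19 mm behind it; z points along the fingers, y is the line along which they close (so a half turn about z gives the same grasp; the last joint's range is limited). The gripper opens to 87 mm and grips with 3 to 60 N. Pads are 19 mm wide; open, the fingers measure 117 mm over their backs; the gripper's body (75 mm by 190 mm) begins 51 mm behind the grasp point.
Start: joints at [-52.391, 22.042, 0.453, 0, -68.411, -14.817], TCP at [0.242, -0.576, 0.223] pointing down, gripper open.
Joint ranges: [-179.83, 179.83], [-69.29, 118.12], [-61.27, 80.66], [-181.25, 117.63], [-171.15, -9.14], [-177.46, 177.46]. Speed limits (degrees/s): [159.86, 159.86, 180, 180, 180, 180].

## Interface

Orientations are given as [roll, pitch, yaw] about the fixed x, y, z axes, in that order (R = Rz(yaw) Ry(pitch) Rx(roll)).
In Python, from workcell import env gives the robot as it stands. The module is installed in compiled form; this text tells all that it offers. Calls block until the motion is done:
- env.goto(position, orientation): joint-space move of the TCP to a pose.
- env.move_straight(position, rotation=None, rate=0.15, force_limit=None): straight line of the TCP; rotation=None keeps the orientation; rate is the mean speed in m/s. With force_limit (N) it stops when the force on the tool has changed by that much, and returns True; else False.
- env.set_joints(angles): joint-space move.
- env.gripper_to(opening, grasp_force=None): opening from 0.0 (shut) to 1.0 (fully open); grasp_force is the grip in N (None keeps the last); returns when the fingers have stopped.
- env.dwell(seconds).
- env.inverse_kinematics(position, orientation): joint angles nearest the present ones, or None.
- env.read_state(): the state.
- env.grab_frame(name): name is "scene" or "top" or "wrist"; returns a dict with "image" (480x640x3 uint8, blue, green, red), "fx", "fy", "cx", "cy" (pixels), "D" ([k1, k2, p1, p2, k3] as OpenCV has them; the pictures are not rectified), "position" and "orientation" of the camera in the world. Camera axes: x right, y up, looking along -z (the intrinsics and any distortion apply to the point x, -y, -z); pixel columns grow to the right and rows downward; lengths in m; the calibration is good to about 2 mm. A picture is of the moment at which its call begins. There is no depth.
A pose or a line that the arm cannot do raises env.Unreachable and nothing moves.
- env.close_job(): hands the job in; it is judged then, once.
Trained networks look in a picture, given as the dict that the camera call returned (one of the last four; its "shot" number tells which), for a name from the list of things; names that differ only in an ending like _2 or _b are one class to them, and where a whole thing is asked for, a point or a joint stands for the part that bears it (a point fixed in the world has none). Each returns a list of dicts, best first, with "score" (0 to 1); they miss things now and then, are a little off and sometimes report something else, mostly with a low value. They report only what shows in the picture. A call takes as long as a camera call.
- env.search_frame(picture, thing): "xyz" ([x, y, z] in m, in world coordinates, good to about 4 mm: the middle of the surface that is visible of it).
- env.trace(picture, thing): "mask" (480x640 bool, what is visible of it).
The state is a dict: "clock": time; "joint_positions": joint angles; "qvel": joint speeds; "joint_torque": joint torques, N m; "position": TCP position; "tool_rot": TCP orientation; "force": force on the tool from outside, world axes, zero at the start; "wrist_torque": the same for the moment, N m; "opening": opening from 0.0 (shut) to 1.0 (fully open); "finger_force": force on a finger pad.
Only numpy, scipy, OpenCV 4.12 (cv2) and the standard library are available. Lean on these libraries where they do the work, as an engineer would, in place of code of your own. Each camera call takes 0.05 s, during which the arm holds its last target. There are 200 camera calls.

## Task

Slide the large culture dish that stands loose on the bench into the one empty bay of the dish rack until it is fully home against the back stop, keeping it flat on the bench all the way. Then lower the rack's lid until it is fully shut. Leave the two dishes already in the rack where they are, and do not disturb anything else on the bench.

Things in the scene. Friction and masses are not known exactly. Their poses are not given: they have to be found in the camera images.
- dish: the loose dish to stow: covered 90 mm Petri dish (clear plastic with white paper, brown specks), 90 mm across and 25 mm high, about 110 g, flat on the bench; origin at the centre of its underside, z up; too wide for the gripper
- stored_a: first dish already in the rack: covered 90 mm Petri dish (clear plastic with white paper, brown specks), 90 mm across and 25 mm high, about 110 g, flat on the bench; origin at the centre of its underside, z up; too wide for the gripper
- stored_b: second dish already in the rack: covered 90 mm Petri dish (clear plastic with white paper, brown specks), 90 mm across and 25 mm high, about 110 g, flat on the bench; origin at the centre of its underside, z up; too wide for the gripper
- rack: fixed aluminium rack of three bays in a row, open to the robot and at the top, floor level with the bench. Origin: centre of underside; x into the bays, y left, z up. x -62.5 to +62.5 mm, 328 mm wide; walls 40 mm high, 4 mm thick at y = -162, -54, 54, 162 mm (bays 104 mm clear). Back stop 30 mm high, face at x = +37.5 mm; a dish that is home ends 10 mm inside the front
- bay_right (a point): point on the bench where the centre of a 90 mm dish is when it touches the back stop of the right (-y) bay; axes as the rack's
- bay_mid (a point): the same for the middle bay
- bay_left (a point): the same for the left (+y) bay
- lid (a joint): hinge of the rack's lid, rad: 0 = shut (level), up to 1.6; starts standing open, stays at any angle by friction (0.16 N m). A clear sheet 4 mm thick, 334 mm wide, 130 mm from hinge to front, with an aluminium front lip 4 mm thick down to 20 mm below the hinge axis: it cannot shut over a dish that sticks out
- lid_hinge (a point): middle of the lid's hinge axis, along the rack's far top edge 40 mm above the bench (rack x = +62.5 mm); turns with the lid
- lid_edge (a point): middle of the lid's outer front edge, where lip and sheet meet: 132 mm before and 4 mm above the hinge axis when shut; moves with the lid, axes as the lid's
- small_dish: smaller covered dish, 58 mm across, 14 mm high, standing at the left; not part of the job; origin centre of underside
- marker: white felt pen with black cap, 135 mm long, 13 mm thick, lying on the bench at the right; origin at its middle, x along it
- bottle: white bottle, red cap, 68 mm across, 200 mm high, at the left; origin centre of underside
- jar: glass jar with metal cap, 90 mm across, 120 mm high, at the right; origin centre of underside
- beaker: glass beaker, 80 mm across, 100 mm high, at the left; origin centre of underside
- wash_bottle: white squeeze bottle with blue cap and bent spout, 72 mm across, 165 mm high, at the right; origin centre of underside

How it is judged (in metres and radians):
On the way, in this order (a step that is already met when the one before it is completed fails the run):
1. the loose dish is home in the empty bay (within 8 mm of the back stop), flat on the bench (x of dish in the frame of rack between -0.0155 and 0 m and y of dish in the frame of rack between -0.12 and 0.12 m and height (world z) of dish below 0.006 m and angle between dish's own z axis and vertical below 0.1 rad), for 0.2 s.
2. the lid is fully shut (below 0.05 rad) (value of joint lid below 0.05 rad), for 0.2 s.
At the end, for the whole second after the job is handed in: The loose dish lies flat and at rest in the bay that was empty, within 8 mm of touching the back stop; the lid is shut to below 0.05 rad; both stored dishes are within 20 mm of where they were (all of step 1 and value of joint lid below 0.05 rad and linear speed of dish below 0.01 m/s and distance of each of stored_a, stored_b from where it was at the start of the episode below 0.02 m).
It fails at once if a stored dish is shifted by more than 20 mm (distance of any of stored_a, stored_b from where it was at the start of the episode above 0.02 m).
It fails at once if the loose dish is lifted more than 20 mm off the bench or tipped by more than 0.35 rad (height (world z) of dish above 0.02 m or angle between dish's own z axis and vertical above 0.35 rad).
It fails at once if another object on the bench is moved by more than 30 mm (distance of any of small_dish, marker, bottle, jar, beaker, wash_bottle from where it was at the start of the episode above 0.03 m).
It also fails if it takes over 64 s, if anything falls off the work surface, if the arm or the gripper's body presses on something with over 40 N, if the wrist force passes 120 N, or if a joint passes its speed limit or range.

## Working session

There is one attempt and no reset: what is moved stays moved. The work goes in short steps, each a Python script; the robot and the scene stay as the last script left them, time stands still between calls to the robot, and variables do not carry over. Pictures are saved under pics/ and viewed, at most 10 in all, crops included, and the job is handed in when it is done.

```bash
mkdir -p pics; python3 - <<'E'
from workcell import env
import cv2
for n in ["scene","top"]:
    p=env.grab_frame(n); cv2.imwrite(f"pics/{n}0.png",p["image"])
    print(n,p["position"],p["orientation"],p["fx"],p["D"])
    for t in ["dish","rack","lid","lid_edge","lid_hinge","small_dish","marker","bottle","jar","beaker","wash_bottle"]:
        print(t,[(([round(float(v),3) for v in d["xyz"]]),round(d["score"],2)) for d in env.search_frame(p,t)][:5])
E
```

```text
scene [0.34070418 0.87589428 1.29492992] [  35.9140932    -0.74558525 -164.70132379] 583.5910364345046 [-0.04892573  0.          0.          0.          0.        ]
dish [([0.442, 0.154, 0.029], 0.72)]
rack [([0.655, 0.019, 0.029], 0.65), ([0.442, 0.156, 0.028], 0.49), ([0.447, 0.29, 0.011], 0.18)]
lid [([0.667, 0.046, 0.163], 0.72)]
lid_edge [([0.674, 0.041, 0.168], 0.69)]
lid_hinge [([0.674, 0.045, 0.164], 0.71)]
small_dish [([0.612, 0.122, 0.024], 0.74), ([0.448, 0.288, 0.012], 0.69), ([0.663, -0.301, 0.091], 0.2)]
marker [([0.657, 0.019, 0.028], 0.69), ([0.413, -0.32, 0.013], 0.57)]
bottle [([0.655, 0.43, 0.13], 0.55)]
jar [([0.661, -0.298, 0.093], 0.91), ([0.654, 0.016, 0.028], 0.5)]
beaker [([0.529, 0.395, 0.054], 0.59), ([0.673, 0.043, 0.168], 0.23)]
wash_bottle [([0.56, -0.417, 0.077], 0.91), ([0.669, 0.044, 0.165], 0.62)]
top [ 0.41597099 -0.00359386  1.2794619 ] [  6.80771106   0.92361334 -89.21773419] 591.0674478343984 [-0.11853857  0.          0.          0.          0.        ]
dish [([0.447, 0.154, 0.02], 0.75)]
rack [([0.656, -0.03, 0.001], 0.66)]
lid [([0.668, 0.022, 0.168], 0.83), ([0.659, -0.027, 0.003], 0.58)]
lid_edge [([0.67, 0.021, 0.168], 0.97)]
lid_hinge [([0.666, 0.018, 0.17], 0.83)]
small_dish [([0.452, 0.284, 0.017], 0.89), ([0.65, 0.401, 0.129], 0.64)]
marker [([0.407, -0.324, 0.01], 0.8)]
bottle [([0.648, 0.399, 0.132], 0.65), ([0.527, 0.426, 0.055], 0.52), ([0.631, 0.012, 0.029], 0.28), ([0.656, -0.029, 0.002], 0.2)]
jar [([0.659, -0.319, 0.123], 0.95)]
beaker [([0.528, 0.422, 0.054], 0.83), ([0.56, -0.42, 0.078], 0.47)]
wash_bottle [([0.558, -0.42, 0.079], 0.82)]
```

View pics/scene0.png

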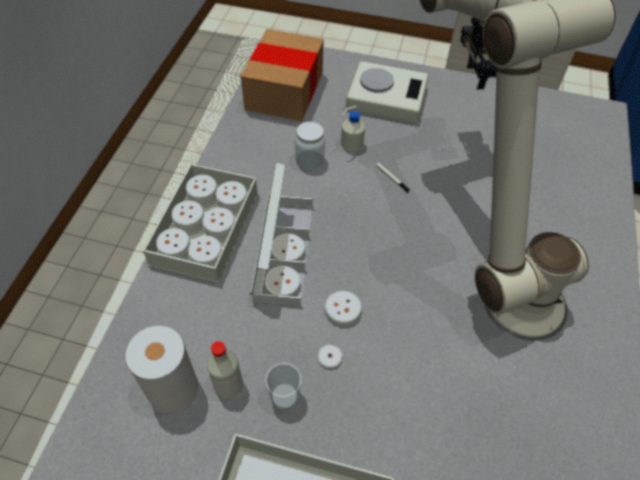

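View pics/top0.png

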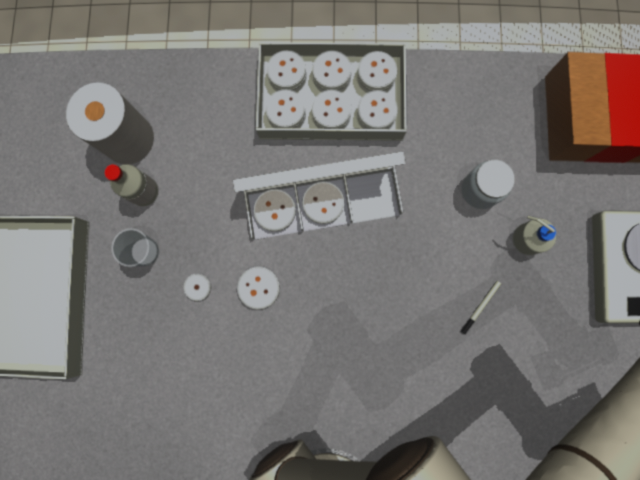

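The rack's right bay, around (372,195) in the top picture, is the empty one. The loose dish is at (258,288), and the open lid's front edge runs from (235,185) to (405,158). I'll zoom in on the rack to measure the wall ends.

```bash
cat > h.py <<'E'
import numpy as np, cv2
from scipy.spatial.transform import Rotation as R
def cam(p):
    K=np.array([[p["fx"],0,p["cx"]],[0,p["fy"],p["cy"]],[0,0,1.]])
    M=R.from_euler("xyz",p["orientation"],degrees=True).as_matrix()@np.diag([1,-1,-1])  # cv cam -> world
    return K,np.array(p["D"],float),M,np.array(p["position"],float)
def proj(p,X):
    K,D,M,t=cam(p); X=np.atleast_2d(X).astype(float)
    return cv2.projectPoints(X,cv2.Rodrigues(M.T)[0],-M.T@t,K,D)[0][:,0]
def back(p,uv,z):
    K,D,M,t=cam(p)
    u=cv2.undistortPoints(np.array(uv,float).reshape(-1,1,2),K,D)[:,0]
    d=np.c_[u,np.ones(len(u))]@M.T
    return t+d*((z-t[2])/d[:,2])[:,None]
E
python3 - <<'E'
from workcell import env
from h import *
import pickle
p=env.grab_frame("top"); pickle.dump(p,open("top.pkl","wb"))
im=p["image"][140:300,220:420]; cv2.imwrite("pics/crop1.png",cv2.resize(im,None,fx=3.75,fy=3.75,interpolation=cv2.INTER_CUBIC))
q=env.grab_frame("scene"); pickle.dump(q,open("scene.pkl","wb"))
for a in (p,q):
    m=env.trace(a,"dish")
    for d in m[:3]:
        ys,xs=np.nonzero(d["mask"]); print(d["score"],xs.mean(),ys.mean(),len(xs),back(a,[[xs.mean(),ys.mean()]],.022))
print(back(p,[[235,185],[405,158]],.17))
E
```

```text
0.94 258.375533428165 287.3819345661451 1406 [[0.45018495 0.15137017 0.022     ]]
0.78 343.0940254652302 308.1361410381978 1021 [[0.44800496 0.15533004 0.022     ]]
[[ 0.6413393   0.18339701  0.17      ]
 [ 0.69766378 -0.14272463  0.17      ]]
```

View pics/crop1.png

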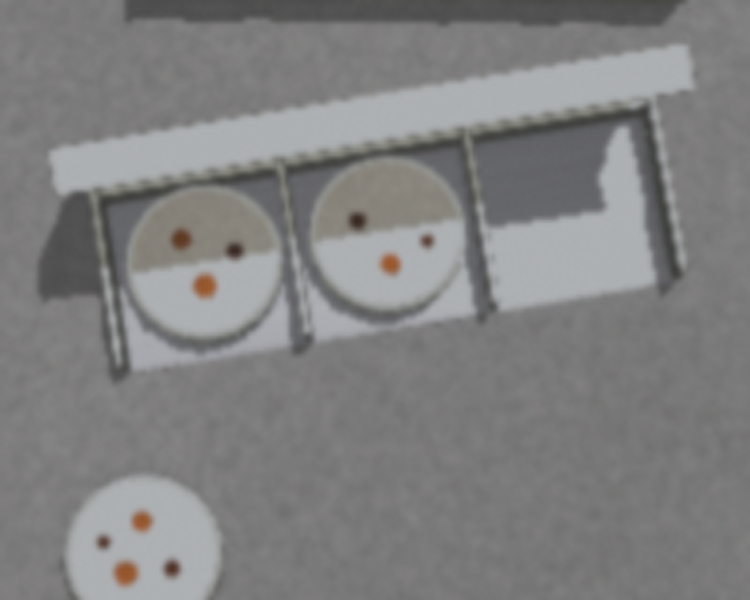

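The crop shows the empty right bay clearly. The wall-top front ends are near crop (120,364), (306,336), (490,304) and (682,273). I'll fit the rack pose to these.

```bash
python3 - <<'E'
from h import *
import pickle
from scipy.optimize import least_squares
p=pickle.load(open("top.pkl","rb"))
c=lambda a:np.array(a)/3.75+[220,140]-.37
W=[-.162,-.054,.054,.162]
uvt=c([[682,273],[490,304],[306,336],[120,364]])
uvf=c([[655,287],[135,372]])
mod=np.array([[-.0625,y,.04] for y in W]+[[-.0625,-.160,0],[-.0625,.160,0]])
uv=np.r_[uvt,uvf]
def T(s,X):
    Rz=R.from_euler("z",s[2]).as_matrix(); return X@Rz.T+[s[0],s[1],0]
r=least_squares(lambda s:(proj(p,T(s,mod))-uv).ravel(),[.64,0,-.17]); s=r.x
print("rack",s[:2],np.degrees(s[2]),r.fun.reshape(-1,2).round(1).tolist())
np.save("rack.npy",s)
print("bays R,M,L",T(s,np.array([[-.0075,y,0] for y in (-.108,0,.108)])))
q=pickle.load(open("scene.pkl","rb"))
def lid(a):  # outline of lid at angle a
    h=np.array([.0625,0,.04]); e=R.from_euler("y",a)
    L=[[-.132,.167,.004],[-.132,-.167,.004],[-.132,-.167,-.02],[-.132,.167,-.02],[-.132,.167,.004],[0,.167,.004],[0,-.167,.004],[-.132,-.167,.004]]
    return h+e.apply(L)
o=[]
for f,box in ((p,(220,140,420,300)),(q,(230,150,380,330))):
    S=4 if f is p else 3.2
    im=cv2.resize(f["image"][box[1]:box[3],box[0]:box[2]],None,fx=S,fy=S)
    P=lambda X:((proj(f,T(s,np.array(X)))-box[:2]+.5)*S).astype(int).reshape(-1,1,2)
    for y in W:
        cv2.polylines(im,[P([[-.0625,y,0],[-.0625,y,.04],[.0625,y,.04]])],False,(0,0,255),1)
    cv2.polylines(im,[P([[.0375,-.16,.03],[.0375,.16,.03]])],False,(0,255,0),1)
    for a,col in ((1.35,(255,0,0)),(1.5,(255,0,255))): cv2.polylines(im,[P(lid(a))],False,col,1)
    a=np.linspace(0,6.3,40)
    D=np.c_[.449+.045*np.cos(a),.153+.045*np.sin(a),0*a+.025]
    cv2.polylines(im,[((proj(f,D)-box[:2]+.5)*S).astype(int).reshape(-1,1,2)],False,(255,255,0),1)
    o.append(im)
cv2.imwrite("pics/ov_t.png",o[0]);cv2.imwrite("pics/ov_s.png",o[1])
E
```

```text
rack [0.64525627 0.02036425] 10.016526675273829 [[-0.4, 0.1], [0.6, 0.0], [-0.7, -0.3], [-1.3, 0.5], [3.8, -0.7], [-2.0, 0.3]]
bays R,M,L [[ 0.65665527 -0.08729407  0.        ]
 [ 0.63787059  0.01905976  0.        ]
 [ 0.61908591  0.12541358  0.        ]]
```

View pics/ov_t.png

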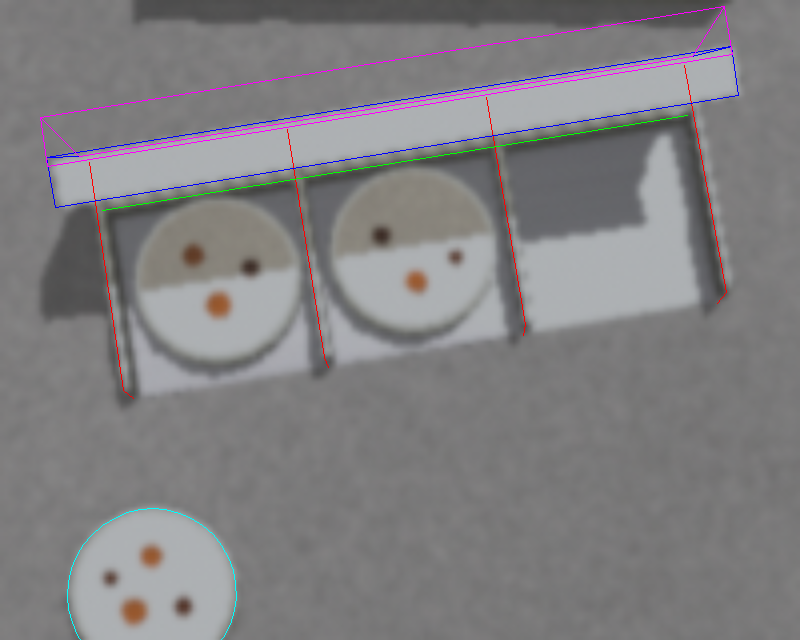

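View pics/ov_s.png

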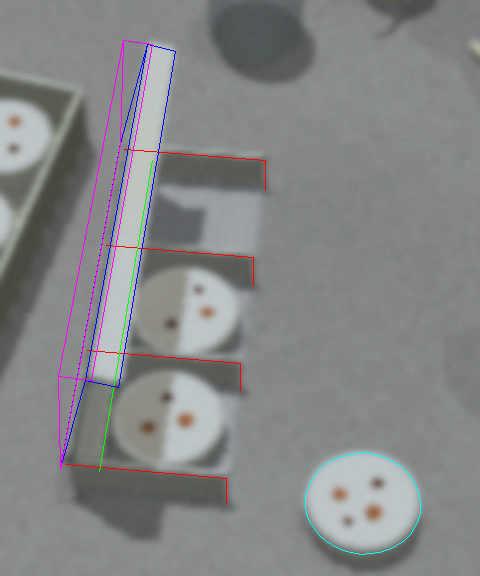

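The overlay fits in both views. The rack yaw is about 10°, the lid stands at about 1.35 rad, and the loose dish is at about (0.449, 0.153). I'll push the dish sideways to the bay axis with two fingertips, check its position, then push it in.

```bash
cat >> h.py <<'E'
s=np.load("rack.npy"); s[1]+=.001; YAW=np.degrees(s[2])
def w(x,y,z):  # rack -> world
    c,n=np.cos(s[2]),np.sin(s[2]); return [s[0]+c*x-n*y,s[1]+n*x+c*y,z]
def r(X):      # world -> rack
    c,n=np.cos(s[2]),np.sin(s[2]); d=np.array(X[:2])-s[:2]; return np.array([c*d[0]+n*d[1],c*d[1]-n*d[0]])
def dish(env,ns=("top","scene")):
    o=[]
    for n in ns:
        a=env.grab_frame(n)
        for d in env.trace(a,"dish")[:1]:
            m=d["mask"]; ys,xs=np.nonzero(m); X=back(a,[[xs.mean(),ys.mean()]],.022)[0]
            o.append(r(X)); print(n,round(d["score"],2),len(xs),X.round(4),"rack",o[-1].round(4))
    return o
E
python3 - <<'E'
from workcell import env
from h import *
st=env.read_state(); print(st["clock"],st["tool_rot"],st["joint_positions"])
d=r([.449,.153]); print("dish",d)
for nm,P,yaws in (("p1",w(d[0],d[1]+.06,.012),(100,-80)),("p1e",w(d[0],-.06,.012),(100,-80)),("p2",w(-.24,-.108,.01),(10,-170)),("lid",w(.10,0,.14),(10,-170))):
    for y in yaws:
        q=env.inverse_kinematics(P,[180,0,y]); print(nm,np.round(P,3),y,None if q is None else np.round(q,0))
E
```

```text
1.4 [-1.79998755e+02 -7.38892813e-04 -1.57204604e+02] [-5.23898591e+01  2.20410189e+01  4.52954196e-01  1.11064825e-03
 -6.84109204e+01 -1.48151540e+01]
dish [-0.17036916  0.1637646 ]
p1 [0.439 0.212 0.012] 100 [ 45.  24. -33.   0. -32. 145.]
p1 [0.439 0.212 0.012] -80 [ 45.  24. -33.   0. -32. -35.]
p1e [ 0.488 -0.067  0.012] 100 None
p1e [ 0.488 -0.067  0.012] -80 [ 11.  25. -32.   0. -33.  -1.]
p2 [ 0.428 -0.127  0.01 ] 10 [  4.  22. -39.   0. -29.  96.]
p2 [ 0.428 -0.127  0.01 ] -170 [  4.  22. -39.  -0. -29. -84.]
lid [0.744 0.039 0.14 ] 10 [ 15.  37.  14.   0. -67.  85.]
lid [0.744 0.039 0.14 ] -170 [ 15.  37.  14.  -0. -67. -95.]
```

```bash
python3 - <<'E'
from workcell import env
from h import *
d=r([.449,.153]); o=[180,0,YAW-90]
env.gripper_to(.5)
env.goto(w(d[0],d[1]+.062,.22),o)
env.move_straight(w(d[0],d[1]+.062,.011),rate=.2,force_limit=15)
env.move_straight(w(d[0],-.108+.049+.002,.011),rate=.12)
print(env.read_state()["force"],r(env.read_state()["position"]))
env.move_straight(w(d[0],-.108+.065,.011))
env.move_straight(w(d[0],-.108+.065,.10),rate=.3)
env.goto(w(-.26,-.108,.10),[180,0,YAW-180])
env.move_straight(w(-.26,-.108,.20),rate=.3)
dish(env); print(env.read_state()["clock"],env.read_state()["opening"])
p=env.grab_frame("top"); cv2.imwrite("pics/top1.png",p["image"])
E
```

```text
[-0.07592913  0.80991493  0.07590965] [-0.17045716 -0.05675177]
top 0.72 1377 [ 0.4988 -0.1109  0.022 ] rack [-0.1672 -0.1048]
scene 0.75 819 [ 0.495  -0.1068  0.022 ] rack [-0.1702 -0.1001]
11.6083 0.49827765031944143
```

View pics/top1.png

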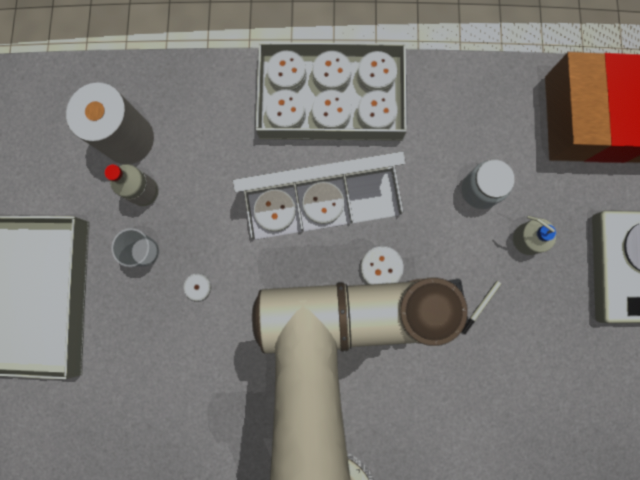

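The dish is clean at (382,267), on the axis of the right bay with y' about -0.105 against -0.108, and nothing else has moved. Now the push in.

```bash
python3 - <<'E'
from workcell import env
from h import *
o=[180,12,YAW-180]
env.goto(w(-.245,-.107,.10),o)
env.move_straight(w(-.245,-.107,.010),rate=.15,force_limit=15)
print(env.move_straight(w(-.10,-.107,.010),rate=.08,force_limit=10),r(env.read_state()["position"]))
hit=env.move_straight(w(-.052,-.107,.010),rate=.04,force_limit=6)
S=env.read_state(); print(hit,r(S["position"]),S["force"],S["clock"])
env.move_straight(w(-.13,-.107,.012),rate=.12)
env.move_straight(w(-.20,-.107,.20),rate=.3)
dish(env); p=env.grab_frame("top"); cv2.imwrite("pics/top2.png",cv2.resize(p["image"][130:330,200:460],None,fx=3,fy=3)); print(env.read_state()["clock"])
E
```

```text
False [-0.1001739 -0.1070014]
True [-0.05656098 -0.10684406] [-0.48530981 -0.38443764 -0.21634687] 15.9917
top 0.95 1417 [ 0.6549 -0.0841  0.022 ] rack [-0.0088 -0.1055]
scene 0.57 635 [ 0.6546 -0.0898  0.022 ] rack [-0.0101 -0.1111]
17.8167
```

View pics/top2.png

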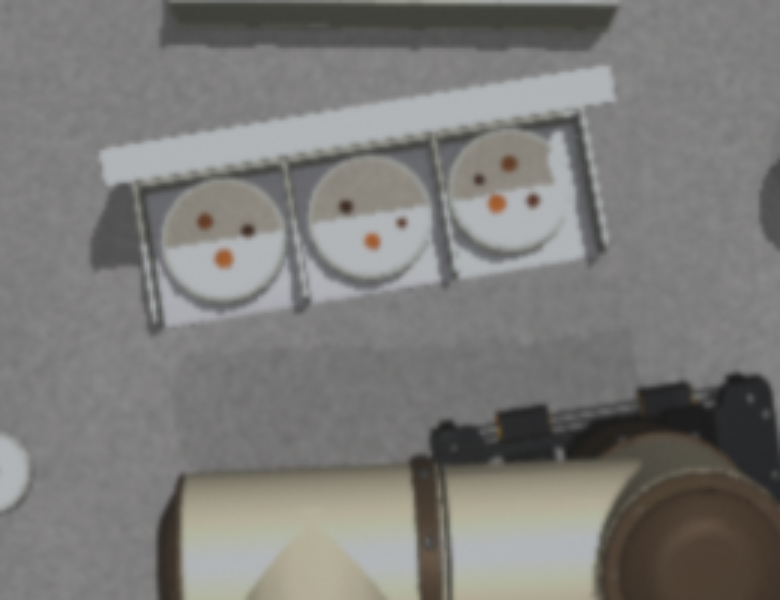

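All three dishes now sit alike in their bays, the loose one at crop (505,192). The push stopped on contact at exactly the expected home position. Next I'll close the lid with the shut fingers, going over and behind it and then along the hinge arc.

```bash
python3 - <<'E'
from workcell import env
from h import *
env.gripper_to(0)
rr=.10
def tp(a,dz=0): # TCP for sheet angle a: robot-side bottom corner of the fingers on the outer face
    return w(.0625-rr*np.cos(a)+.004*np.sin(a)+.0095,0,.04+rr*np.sin(a)+.004*np.cos(a)+dz)
o=[180,0,YAW-180]
env.goto(w(-.15,0,.28),o)
P=w(.082,0,.28); env.move_straight(P,rate=.25)
env.move_straight(w(.082,0,.14),rate=.15,force_limit=10)
S=env.read_state(); print(r(S["position"]),S["position"][2],S["clock"])
for a in np.arange(1.5,.05,-.12):
    hit=env.move_straight(tp(a),rate=.08,force_limit=20)
    S=env.read_state(); print(round(a,2),hit,S["force"].round(1) if hasattr(S["force"],"round") else S["force"],S["clock"])
    if hit: break
else:
    hit=env.move_straight(tp(0,-.008),rate=.03,force_limit=10)
    S=env.read_state(); print("press",hit,S["position"],S["force"],S["clock"])
p=env.grab_frame("scene"); cv2.imwrite("pics/scene3.png",p["image"])
E
```

```text
[ 8.27165591e-02 -5.70782099e-05] 0.14158303072574352 21.5833
1.5 False [1.2 0.7 0.6] 21.9
1.38 False [-0.   0.1 -0.3] 22.2
1.26 False [ 0.9 -0.1 -0.3] 22.5
1.14 False [ 0.5 -0.2 -0.2] 22.8
1.02 False [-0.2  0.7  0.4] 23.1
0.9 False [ 0.6 -0.9 -0.7] 23.4
0.78 False [0.1 0.2 0.6] 23.7
0.66 False [ 0.1 -0.9  1.1] 24.0
0.54 False [ 0.6 -0.4  0.5] 24.3
0.42 False [0.1 0.1 0.1] 24.6
0.3 False [ 0.5 -0.  -0.1] 24.9
0.18 False [-0.3  0.1  0.2] 25.2
0.06 False [ 1.  -0.1  0.2] 25.5
press True [0.61879603 0.01668327 0.04443909] [-1.63428816  0.43243369  6.15903761] 25.8333
```

View pics/scene3.png

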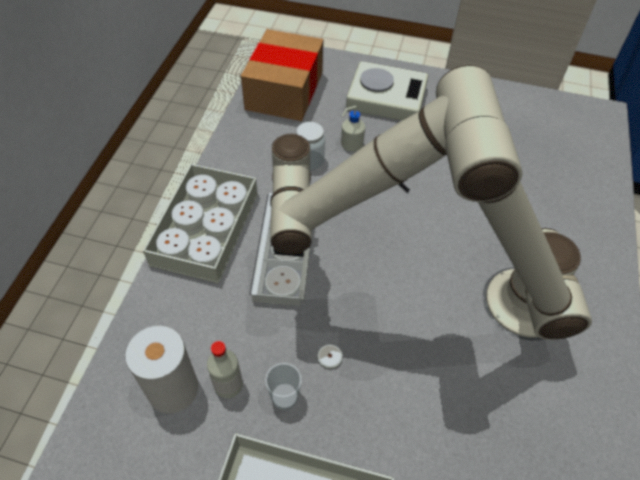

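The lid now lies over the dishes at (275,255), and it met firm resistance at 44.4 mm, which is the shut height. I'll retract and check.

```bash
python3 - <<'E'
from workcell import env
from h import *
env.move_straight(w(-.03,0,.25),rate=.2)
env.goto(w(-.28,0,.28),[180,0,YAW-180])
p=env.grab_frame("top")
B=(200,130)
im=cv2.resize(p["image"][130:330,200:460],None,fx=3,fy=3)
q=np.array([w(-.0695,.167,.044),w(-.0695,-.167,.044),w(.0625,-.167,.044),w(.0625,.167,.044)])
cv2.polylines(im,[((proj(p,q)-B+.5)*3).astype(int).reshape(-1,1,2)],True,(0,0,255),1)
cv2.imwrite("pics/top4.png",im)
print([(np.round(d["xyz"],3),d["score"]) for d in env.search_frame(p,"lid_edge")[:2]],env.read_state()["clock"])
E
```

```text
[(array([0.643, 0.018, 0.049]), 0.84)] 28.1583
```

View pics/top4.png

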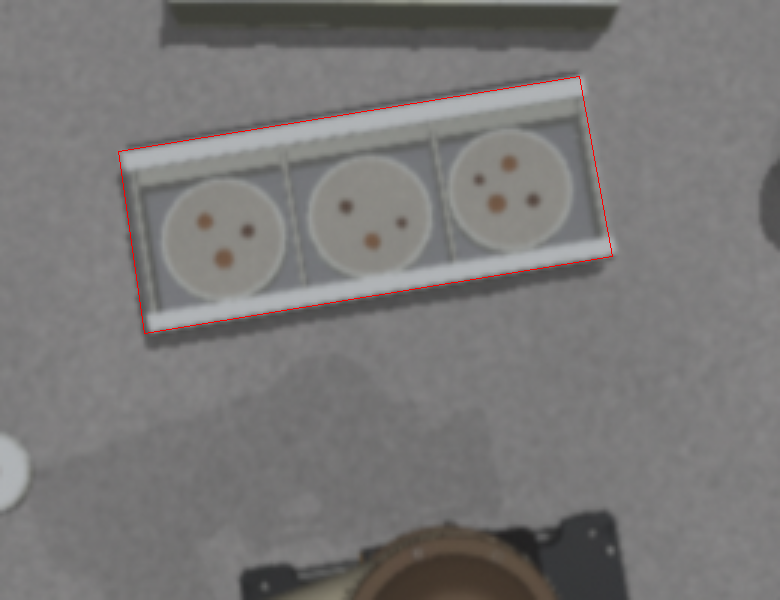

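The lid outline matches the model of the shut lid, with its front edge running from (145,332) to (612,256). All three dishes are home under it, so I'm handing the job in.

```bash
python3 -c "
from workcell import env
print(env.close_job())"
```

```text
the job is handed in; nothing more can be done
None
```

The job is handed in: the loose dish is home in the right bay and the lid is shut, with the stored dishes and the rest of the bench as they were in the camera images (the hand-in returned no verdict).

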